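# Top up the chocolate counter

## Task

Top up the display with the four chocolates from the grey stone slab, each among its own kind: the square one flat in the gap in the row of squares, in line and squared up with it; the round hazelnut one upright at the empty end of its row, in line and at the same spacing; the bar flat and centred crosswise on top of the two bars; and the truffle in the hollow on top of the four truffles. Set each one down softly rather than dropping it, and leave it at rest. Do not push the trays, the basket, the jar or the gift box out of place.

Things in the scene. Friction and masses are not known exactly. Their poses are not given: they have to be found in the camera images.
- square_piece: loose square chocolate: dark, 30 x 30 mm, 20 mm high, thin piped swirl on top. Origin: centre of its underside; x and y along its sides, z up. It starts on the grey stone slab (top 10 mm above the counter), like the other three loose pieces, in a row about 90 mm apart in no fixed order.
- nut_piece: loose round chocolate: dark upright drum 34 mm across, 22 mm high, a hazelnut on top reaching 30 mm. Origin: centre of its underside, z up. It starts on the grey stone slab.
- bar_piece: loose chocolate bar: milk brown, 70 x 24 mm, 18 mm high, thin slanted piping on top. Origin: centre of its underside; x along its length, y across, z up. It starts on the grey stone slab, its length within about 0.5 rad of world x.
- truffle_piece: loose truffle: pale ball of 38 mm diameter rolled in coconut, standing on a small flat. Origin: the CENTRE of the ball, 16 mm above the flat; z up. It starts on the grey stone slab. Grip its upper half (fingertips at most 8 mm below its centre): the truffles it will sit on come up close beside the fingers.
- square_tray: light wood tray, 170 x 120 mm, floor 5 mm, rim 12 mm high, 0.7 kg, loose. Origin: centre of underside; x along its length, z up; yaw within 0.35 rad of the world's. On it, fixed, a row of squares like the loose one along x, centres at x = -60, 20, 60 mm, y = 0. The gap in the row is at x = -20 mm, y = 0, on the floor: 50 mm long, 10 mm to spare each side of a piece; nothing stands beside the row.
- nut_tray: light wood tray, 196 x 120 mm, floor 5 mm, rim 12 mm high, 0.7 kg, loose. Origin: centre of underside; x along its length, z up; yaw within 0.35 rad of the world's. On it, fixed, a row of round hazelnut chocolates like the loose one along x, 42 mm apart, centres at x = -21, 21, 63 mm, y = 0. The empty place is at the robot-side end of the row: x = -63 mm, y = 0, on the floor.
- bar_tray: light wood tray, 130 x 120 mm, floor 5 mm, rim 12 mm high, 0.7 kg, loose. Origin: centre of underside; x along its length, z up; yaw within 0.35 rad of the world's. On it, fixed, two bars like the loose one lie along x, centres at x = 0, y = +-22 mm; tops 23 mm above the origin. The third belongs on top of both, centred over x = 0, y = 0, its length along the tray's y.
- truffle_basket: round wicker basket, 124 mm across, 20 mm high, 0.7 kg, loose. Origin: centre of underside, z up; yaw within 0.35 rad of the world's. In it, fixed, four truffles like the loose one in a square: centres at x, y = +-19 mm, z = 21 mm. One resting in the hollow on top has its centre at x = 0, y = 0, z = 48 mm. Close the fingers along the basket's x or y, not diagonally.
- jar: bystander: amber glass jar with a brass lid, 68 mm across, 85 mm high, beyond the trays on the far right (-y). Origin: centre of its underside, z up.
- gift_box: bystander: brown gift box with gold ribbon, 60 x 85 mm, 36 mm high, beyond the trays on the far left (+y). Origin: centre of its underside, z up.
Not all that is in view belongs to the job. Of the things that look like the bar_piece, the smallest one is meant. Of the things that look like the truffle_piece, the smaller one is meant.

How it is judged:
At the end, for the whole second after the job is handed in: Square flat in its row's gap (9 mm along, 10 across, 0.2 rad); round one upright at its row's empty end (12 mm along, 10 across); bar flat and crosswise (0.2 rad) on the two bars, centred to 10 mm; truffle on the four truffles, centred to 10 mm, 6 mm in height; all released, at rest (x of square_piece in the frame of square_tray between -0.029 and -0.011 m and y of square_piece in the frame of square_tray between -0.01 and 0.01 m and z of square_piece in the frame of square_tray between 0.001 and 0.009 m and x of nut_piece in the frame of nut_tray between -0.075 and -0.051 m and y of nut_piece in the frame of nut_tray between -0.01 and 0.01 m and z of nut_piece in the frame of nut_tray between 0.001 and 0.009 m and x of bar_piece in the frame of bar_tray between -0.01 and 0.01 m and y of bar_piece in the frame of bar_tray between -0.01 and 0.01 m and z of bar_piece in the frame of bar_tray between 0.019 and 0.027 m and x of truffle_piece in the frame of truffle_basket between -0.01 and 0.01 m and y of truffle_piece in the frame of truffle_basket between -0.01 and 0.01 m and z of truffle_piece in the frame of truffle_basket between 0.042 and 0.054 m and angle between each of square_piece, nut_piece, bar_piece's own z axis and vertical below 0.12 rad and (angle between the x axis of square_piece and the x axis of square_tray, either way round below 0.2 rad or angle between the x axis of square_piece and the y axis of square_tray, either way round below 0.2 rad) and angle between the x axis of bar_piece and the y axis of bar_tray, either way round below 0.2 rad and linear speed of each of square_piece, nut_piece, bar_piece, truffle_piece below 0.02 m/s); the robot touches nothing.
It fails at once if a display tray or the basket is pushed more than 30 mm from its place (distance of any of square_tray, nut_tray, bar_tray, truffle_basket from where it was at the start of the episode above 0.03 m).
It fails at once if the jar or the gift box is pushed more than 30 mm or tipped (distance of any of jar, gift_box from where it was at the start of the episode above 0.03 m or angle between any of jar, gift_box's own z axis and vertical above 0.4 rad).
It fails at once if a chocolate is dropped or knocked away (faster than 0.7 m/s while not in the fingers, a fall of about 25 mm) ((linear speed of square_piece above 0.7 m/s and contact force between the fingers and square_piece below 0.05 N) or (linear speed of nut_piece above 0.7 m/s and contact force between the fingers and nut_piece below 0.05 N) or (linear speed of bar_piece above 0.7 m/s and contact force between the fingers and bar_piece below 0.05 N) or (linear speed of truffle_piece above 0.7 m/s and contact force between the fingers and truffle_piece below 0.05 N)).
It also fails if it takes over 104 s, if anything falls off the work surface, if the arm or the gripper's body presses on something with over 40 N, if the wrist force passes 120 N, or if a joint passes its speed limit or range.

## Robot

A 6-joint arm with a two-finger parallel gripper is mounted at the origin on the work surface. World frame = base frame: x ahead of the robot, y to its left, z up, the work surface at z = 0. Lengths are in m, angles in rad, forces in N, time in s.
With the tool pointing down it reaches from about 0.25 to 0.725 m from the base axis. Payload 4 kg.
Tool frame: the origin (TCP) lies at the very end of the fingers, on their centre line; the grasp point (between the pads) lies 19 mm behind it; z points along the fingers, y is the line along which they close (so a half turn about z gives the same grasp; the last joint's range is limited). The gripper opens to 85 mm and grips with 20 to 120 N. Pads are 22 mm wide; open, the fingers measure 114 mm over their backs; the gripper's body (76 mm by 85 mm) begins 54 mm behind the grasp point. The pads swing forward as they close: fully open they stand 13 mm farther back than shut.
Start: joints at [-1.272, 0.241, 0.005, 1.335, 0, 1.571], TCP at [0.147, -0.478, 0.231] pointing down, gripper open.
Joint ranges: [-2.72, 2.72], [-1.05, 1.87], [-1.09, 1.28], [-1.99, 2.15], [-1.42, 1.44], [-3.14, 3.14]. Speed limits (rad/s): [2.79, 2.79, 3.14, 3.14, 3.14, 3.14].

## Interface

Orientations are given as a unit quaternion [x, y, z, w].
In Python, from workcell import telemetry, vision, workorder gives the robot as it stands.
- The arm moves only by the shell command python3 -m inch 'ROWS'. ROWS is JSON, a list of rows, each a list of 3 entries, a list of its own where there are three numbers: the turn, a rotation vector about the tool's x, y, z scaled (see below), then the shift along the tool's x, y, z scaled (see below), then the closure, from -1 (fully open) to 1 (shut). A call has 1 to 10 rows; each row shifts and turns the commanded pose from where the row before left it, along the tool's axes as they then stand; what a row does not reach is not made up. The controller multiplies each number of a shift by 0.3 m and each number of a turn by 360 degrees. A row lasts 1/12 s, in which the tool goes at most 41.7 mm and 7.16 degrees, less where a joint would pass 70% of its speed; a pose out of reach is approached as far as the arm can. A call with a number of a shift or a turn outside -1 to 1 is refused whole. A call with a gripper value outside its range is refused whole. The fingers move at their own pace and stop on an object; the grip force is fixed at half the most. Time passes only in rows, so rows that do not move let the fingers close. It gives the time, the measured TCP pose, the force, the opening and the grip force at its end, in the units of the state.
- telemetry.get_obs(): the state, without advancing time (a new reading comes with each control period).
- vision.camera(name): name is "scene" or "top" or "wrist"; returns a dict with "img" (420x560x3 uint8, red, green, blue), "fov_y" (degrees; the focal length in pixels is half the picture's height over the tangent of half this angle, whatever the lens; pixels are square), "cx", "cy" (the principal point, pixels), "pose" (4x4, takes a point from camera to world coordinates). Camera axes: x right, y up, looking along -z (the intrinsics and any distortion apply to the point x, -y, -z); pixel columns grow to the right and rows downward; lengths in m; the calibration is good to about 2 mm. The wrist camera is an equidistant fisheye: a pixel r from the principal point sees the ray r / f radians off the axis. A picture is of the moment at which its call begins. There is no depth.
- workorder.job_done(): hands the job in; it is judged then, once.
The state is a dict: "clock": time; "joint_pos": joint angles; "joint_vel": joint speeds; "tau": joint torques, N m; "eef_pos": TCP position; "tool_rot": TCP orientation; "ft_force": force on the tool from outside, world axes, zero at the start; "ft_torque": the same for the moment, N m; "grip_width": finger opening in m; "grasp_force": force on a finger pad.
Only numpy, scipy, OpenCV 4.12 (cv2) and the standard library are available. Lean on these libraries where they do the work, as an engineer would, in place of code of your own. Each camera call takes 0.05 s, during which the arm holds its last target. There are 200 camera calls.

## Working session

There is one attempt and no reset: what is moved stays moved. The work goes in short steps, Python scripts to look and compute and a shell command to move; the robot and the scene stay as the last step left them, time stands still between calls to the robot, and variables do not carry over. Pictures are saved under pics/ and viewed, at most 14 in all, crops included, and the job is handed in when it is done.

```bash
ls; mkdir -p pics; python3 - <<'E'
from workcell import telemetry, vision
import cv2
for n in ("top","scene"):
    c=vision.camera(n); cv2.imwrite(f"pics/{n}0.png",cv2.resize(c["img"][:,:,::-1],(800,600),interpolation=cv2.INTER_CUBIC))
    print(n,c["fov_y"],c["cx"],c["cy"],c["pose"])
    cv2.imwrite(f"{n}_raw.png",c["img"][:,:,::-1])
o=telemetry.get_obs();print(o)
E
```

```text
pics
top 52.51379148892147 283.08371274729035 209.25492700115024 [[ 0.00549316  0.98618256 -0.16557107  0.41842391]
 [-0.99983032  0.00250521 -0.01824978 -0.01487305]
 [-0.01758282  0.16564323  0.98602899  0.90550591]
 [ 0.          0.          0.          1.        ]]
scene 53.719669587164 276.4035088266353 212.07108410407847 [[-0.74027452 -0.43429604  0.51320618  1.08065024]
 [ 0.67229535 -0.48222707  0.56167252  0.54528124]
 [ 0.00354976  0.76081798  0.64895562  0.65739952]
 [ 0.          0.          0.          1.        ]]
{'clock': 0.1, 'joint_pos': array([-1.27200464e+00,  2.41354090e-01,  3.86919614e-03,  1.33518814e+00,
       -1.35368034e-05,  1.57078820e+00]), 'joint_vel': array([-0.0012734 , -0.00088337,  0.00408959,  0.00114883,  0.00085517,
        0.00074823]), 'tau': array([ 3.46218112e-04, -3.73138440e+01,  2.53010041e+01,  1.08987329e-02,
       -4.96640689e-05,  2.65672817e-06]), 'eef_pos': array([ 0.1470152 , -0.47731619,  0.23049766]), 'tool_rot': array([ 9.88860140e-01,  1.48844693e-01, -1.46354338e-04, -9.26893707e-04]), 'ft_force': array([ 0.93522807,  0.01038196, -0.80732394]), 'ft_torque': array([ 0.01148904, -0.00357694, -0.04127176]), 'grasp_force': 0.0, 'grip_width': 0.08520592645074072}
```

View pics/top0.png

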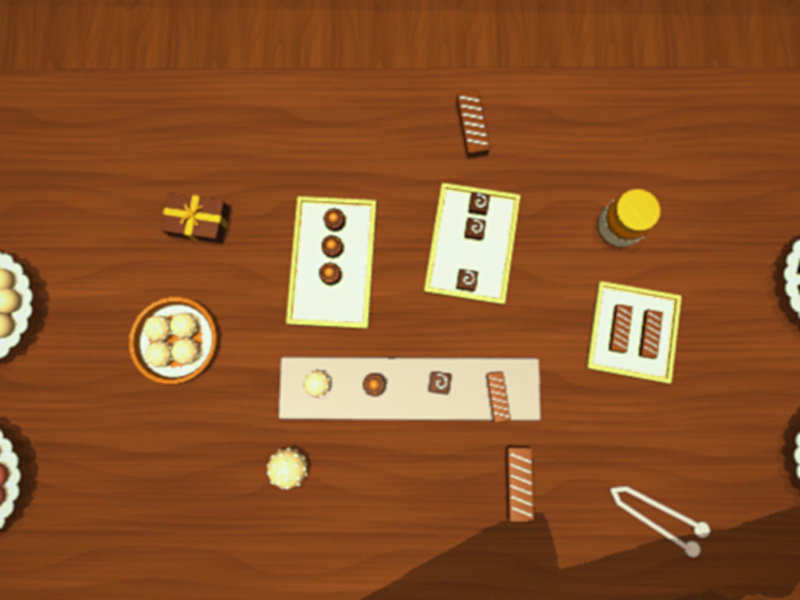

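View pics/scene0.png

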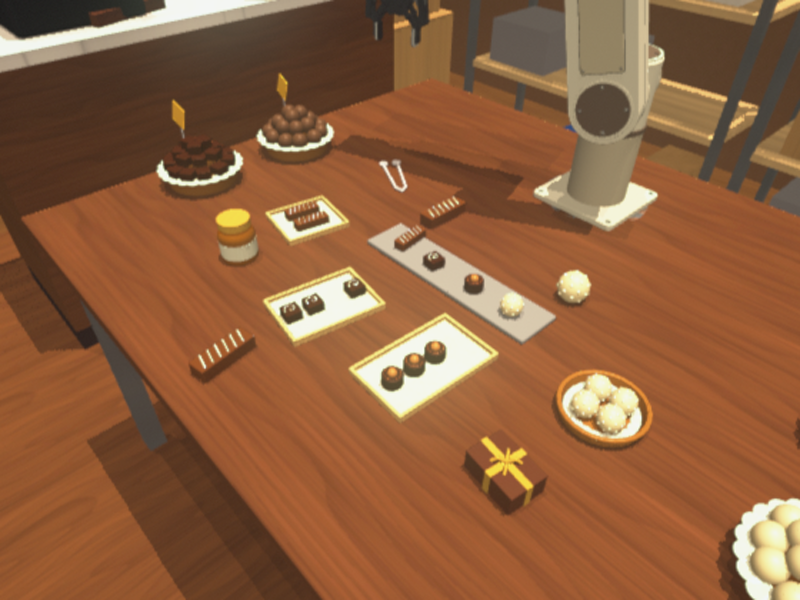

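```bash
cat > h.py <<'E'
import numpy as np, cv2
from scipy.optimize import minimize
def proj(c,P):
    q=(np.asarray(P)-c["pose"][:3,3])@c["pose"][:3,:3]
    f=210/np.tan(np.radians(c["fov_y"]/2))
    return np.c_[c["cx"]+f*q[:,0]/-q[:,2], c["cy"]-f*q[:,1]/-q[:,2]]
def back(c,u,v,z):
    f=210/np.tan(np.radians(c["fov_y"]/2))
    d=c["pose"][:3,:3]@[(u-c["cx"])/f,-(v-c["cy"])/f,-1]; o=c["pose"][:3,3]
    return (o+d*(z-o[2])/d[2])[:2]
def box(l,w,z0,z1): return np.array([[a*l/2,b*w/2,z] for a in(-1,1) for b in(-1,1) for z in(z0,z1)])
def cyl(d,z0,z1):
    t=np.linspace(0,2*np.pi,40); return np.array([[d/2*np.cos(a),d/2*np.sin(a),z] for a in t for z in(z0,z1)])
def ball(d,zc):
    return np.array([[d/2*np.cos(a)*np.cos(b),d/2*np.sin(a)*np.cos(b),zc+d/2*np.sin(b)] for a in np.linspace(0,6.28,30) for b in np.linspace(-1,1.5,14)])
S=8
def fit(c,mask,shape,x0,yaw=True,win=60):
    """fit (x,y,yaw) of convex shape's silhouette to mask by IoU, on crop upscaled by S"""
    u,v=proj(c,[[x0[0],x0[1],.02]])[0]; u0,v0=int(u)-win//2,int(v)-win//2
    M=cv2.resize(mask[v0:v0+win,u0:u0+win].astype(np.float32),None,fx=S,fy=S,interpolation=cv2.INTER_LINEAR)>.5
    def render(p):
        a=p[2]; R=np.array([[np.cos(a),-np.sin(a),0],[np.sin(a),np.cos(a),0],[0,0,1]])
        q=(proj(c,shape@R.T+[p[0],p[1],0])-[u0,v0]+.5)*S-.5
        h=cv2.convexHull(np.round(q*16).astype(np.int32)); r=np.zeros(M.shape,np.uint8)
        cv2.fillConvexPoly(r,h,1,shift=4); return r>0
    def cost(p): r=render(p); return 1-(r&M).sum()/max(1,(r|M).sum())
    p=np.array(x0,float)
    for s in (.012,.004):
        sim=np.array([p]+[p+np.eye(3)[i]*(s if i<2 else (.2 if s>.01 else .05)*yaw) for i in range(3 if yaw else 2)]+([] if yaw else [p+[s,s,0]]))
        p=minimize(cost,p,method="Nelder-Mead",options=dict(initial_simplex=sim,xatol=1e-5,fatol=1e-5,maxiter=300)).x
    return p,1-cost(p),M
E
python3 - <<'E'
from h import *
from workcell import vision
import pickle
c=vision.camera("top");pickle.dump(c,open("top.pkl","wb"))
hsv=cv2.cvtColor(c["img"],cv2.COLOR_RGB2HSV)
v=lambda x,y:(x*.7,y*.7)
for n,(x,y) in dict(wood=(250,340),floor=(350,240),rim=(294,260),slab=(410,400),sq=(435,392),sqloose=(448,380),nut=(370,392),hazel=(375,382),barl=(490,400),bart=(505,408),truf=(317,383),trufb=(185,325),bskt=(133,340),floorb=(160,375),barr=(622,345),dark=(600,215)).items():
    print(n,hsv[int(y*.7),int(x*.7)],c["img"][int(y*.7),int(x*.7)])
g=dict(square_tray=(472,243),nut_tray=(332,262),bar_tray=(635,332),basket=(174,340),sq=(440,382),nut=(375,384),bar=(498,396),truf=(317,382),jar=(637,210),gift=(195,217),bigtruf=(288,468),bigbar=(520,484))
for n,(x,y) in g.items(): print(n,back(c,x*.7,y*.7,.02).round(3))
cv2.imwrite("pics/crop.png",cv2.resize(c["img"][245:300,190:385,::-1],None,fx=4,fy=4,interpolation=cv2.INTER_CUBIC))
E
```

```text
wood [ 12 200 144] [144  75  31]
floor [ 42  21 247] [239 247 227]
rim [ 32 123 245] [237 245 127]
slab [ 22  50 236] [236 224 190]
sq [ 14  88 127] [127 103  83]
sqloose [ 13  89 154] [154 124 100]
nut [ 11 166 137] [137  81  48]
hazel [ 16 207 234] [234 145  44]
barl [ 12 125 126] [126  88  64]
bart [ 15 104 202] [202 161 120]
truf [ 40  24 246] [238 246 223]
trufb [ 35  57 246] [237 246 191]
bskt [ 15 212 179] [179 106  30]
floorb [ 17  61 138] [138 124 105]
barr [ 13  90 187] [187 149 121]
dark [ 16 118 108] [108  84  58]
square_tray [ 0.652 -0.099]
nut_tray [0.623 0.11 ]
bar_tray [ 0.519 -0.334]
basket [0.505 0.34 ]
sq [ 0.446 -0.05 ]
nut [0.442 0.043]
bar [ 0.426 -0.134]
truf [0.445 0.127]
jar [ 0.704 -0.347]
gift [0.693 0.321]
bigtruf [0.324 0.165]
bigbar [ 0.305 -0.162]
```

View pics/crop.png

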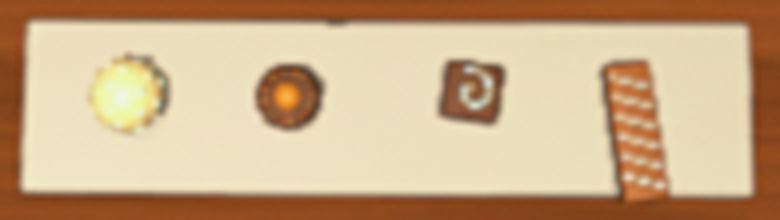

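```bash
cat > m.py <<'E'
from h import *
import pickle
c=pickle.load(open("top.pkl","rb"))
hsv=cv2.cvtColor(c["img"],cv2.COLOR_RGB2HSV).astype(int)
H,Sa,V=hsv[...,0],hsv[...,1],hsv[...,2]
light=(V>185)&(Sa<165)
def blob(mask,xy,z,k=3):
    m=cv2.morphologyEx(mask.astype(np.uint8),cv2.MORPH_CLOSE,np.ones((k,k)))
    u,v=proj(c,[[*xy,z]])[0]; n,l=cv2.connectedComponents(m)
    w=l[int(v)-4:int(v)+5,int(u)-4:int(u)+5].ravel(); w=w[w>0]; i=np.bincount(w).argmax()
    o=np.zeros(m.shape,np.uint8); cs,_=cv2.findContours((l==i).astype(np.uint8),0,1); cv2.drawContours(o,cs,-1,1,-1); return o
G=dict(square_tray=(.652,-.099,-.1,box(.17,.12,0,.012)),nut_tray=(.623,.11,0,box(.196,.12,0,.012)),bar_tray=(.519,-.334,-.1,box(.13,.12,0,.012)))
for n,(x,y,a,s) in G.items():
    p,i,M=fit(c,blob(light,(x,y),.01,5),s,[x,y,a],win=110); print(n,p.round(4),round(i,3),M.mean().round(3))
bk=blob((V>150)&((H<45)) & (V-0.3*Sa>95),(.505,.34),.02,5)
p,i,M=fit(c,bk,cyl(.124,0,.02),[.505,.34,0],False,80); print("basket",p.round(4),round(i,3))
sl=np.median(c["img"][262:270,250:300].reshape(-1,3),0)
cd=c["img"].astype(int)
dark=(V<205)
brown=(Sa>75)
print(sl)
P=dict(sq=(.446,-.05,0,box(.03,.03,.01,.03)),nut=(.442,.043,0,cyl(.034,.01,.032)),bar=(.426,-.134,.1,box(.07,.024,.01,.028)))
for n,(x,y,a,s) in P.items():
    if n=="bar": mk=(Sa>75)&(cd[...,0]>0)
    else: mk=dark|brown
    b=blob(mk,(x,y),.02)
    if n=="bar":
        e=np.zeros_like(b); uv=proj(c,[[.426,-.134,.02]])[0].astype(int); e[uv[1]-25:uv[1]+23,uv[0]-14:uv[0]+14]=1; b=b*e
    p,i,M=fit(c,b,s,[x,y,a],n!="nut",50); print(n,p.round(4),round(i,3))
# trays' pieces
d=dark&(Sa>40)
for n,l,s in (("sq",[(.73,-.11),(.69,-.105),(.60,-.095)],box(.03,.03,.005,.025)),("nut",[(.69,.108),(.65,.11),(.606,.113)],cyl(.034,.005,.027)),("bar",[(.52,-.313),(.51,-.355)],box(.07,.024,.005,.023))):
    for x,y in l:
        p,i,M=fit(c,blob(d|(Sa>80) if n!="bar" else Sa>70,(x,y),.02),s,[x,y,-.1 if n!="nut" else 0],n!="nut",50); print(" ",n,p.round(4),round(i,3))
E
python3 m.py
python3 - <<'E'
import cv2
im=cv2.imread("top_raw.png")
cv2.imwrite("pics/b.png",cv2.resize(im[200:275,85:245],None,fx=5,fy=5,interpolation=cv2.INTER_CUBIC))
E
```

```text
square_tray [ 0.6579 -0.1004 -0.1602] 0.982 0.358
nut_tray [ 0.6283  0.1132 -0.0505] 0.986 0.415
bar_tray [ 0.5224 -0.3379 -0.1866] 0.973 0.299
basket [0.5071 0.3471 0.    ] 0.961
[234. 221. 188.]
sq [ 0.445  -0.0491 -0.1256] 0.89
nut [0.442 0.044 0.   ] 0.914
bar [ 0.4182 -0.1441 -0.0203] 0.345
  sq [ 0.7515 -0.1377  0.5939] 0.101
  sq [ 0.7236 -0.1273  0.4119] 0.1
  sq [ 0.6175 -0.1229  0.3001] 0.098
  nut [0.6885 0.1086 0.    ] 0.502
  nut [0.6485 0.1115 0.    ] 0.342
  nut [0.6063 0.113  0.    ] 0.488
  bar [ 0.5264 -0.3141 -0.2047] 0.835
  bar [ 0.5182 -0.3575 -0.2021] 0.835
```

View pics/b.png

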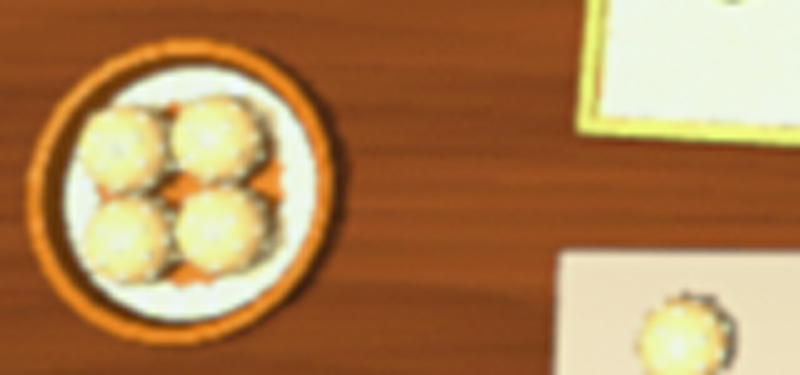

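```bash
python3 - <<'E'
from h import *; import pickle
c=pickle.load(open("top.pkl","rb"))
# bar top face corners in crop
pts=[(609,66),(649,61),(667,188),(628,198)]
w=np.array([back(c,190+(x+.5)/4-.5,245+(y+.5)/4-.5,.028) for x,y in pts]); print("bar",w.mean(0).round(4),w.round(4).tolist())
d=(w[0]+w[1]-w[2]-w[3])/2; print(np.linalg.norm(d),np.arctan2(d[1],d[0]))
# truffles
W=np.array([back(c,85+(x+.5)/5-.5,200+(y+.5)/5-.5,.021) for x,y in [(125,147),(217,138),(126,238),(220,228)]]);print("basket",W.mean(0).round(4),W.round(4).tolist())
a=W[0]+W[1]-W[2]-W[3]; b=W[0]+W[2]-W[1]-W[3]; print(np.arctan2(a[1],a[0]),np.arctan2(-b[0],b[1]))
print("truf",back(c,190+(124+.5)/4-.5,245+(95+.5)/4-.5,.026),back(c,85+(681)/5,200+(340)/5,.026))
E
```

```text
bar [ 0.4275 -0.1336] [[0.4586, -0.1194], [0.4612, -0.1398], [0.3975, -0.1475], [0.3925, -0.1278]]
0.0653998531546172 0.12358309538622797
basket [0.5068 0.3456] [[0.5239, 0.3667], [0.5278, 0.3279], [0.4856, 0.3635], [0.4899, 0.3242]]
0.09177199857752068 0.10575586538767683
truf [0.44272575 0.1289602 ] [0.44349442 0.12779932]
```

```bash
cat > plan.py <<'E'
import sys, numpy as np
from scipy.spatial.transform import Rotation as R
from workcell import telemetry
o=telemetry.get_obs(); r=R.from_quat(o["tool_rot"]).as_matrix(); p=o["eef_pos"]
phi=np.arctan2(r[1,0],r[0,0])
print("t",round(o["clock"],2),"p",p.round(4),"phi",phi.round(4),"zax",r[:,2].round(3),"F",o["ft_force"].round(1),"w",o["grip_width"].round(4),"g",round(o["grasp_force"],1),"q",o["joint_pos"].round(2))
for a in sys.argv[1:]:   # waypoints x,y,z,phi : turn first, then shift
    x,y,z,f=map(float,a.split(",")); d=np.array([x,y,z])-p
    s=np.array([d[0]*np.cos(f)+d[1]*np.sin(f), d[0]*np.sin(f)-d[1]*np.cos(f), -d[2]])/.3
    print("turn z",round((phi-f)/2/np.pi,4),"then shift",s.round(4),"rows>=",round(np.linalg.norm(s)/.139,1))
    p=np.array([x,y,z]); phi=f
E
python3 plan.py .4275,-.1336,.1,.124 .4275,-.1336,.013,.124
```

```text
Traceback (most recent call last):
  File "plan.py", line 6, in <module>
    print("t",round(o["clock"],2),"p",p.round(4),"phi",phi.round(4),"zax",r[:,2].round(3),"F",o["ft_force"].round(1),"w",o["grip_width"].round(4),"g",round(o["grasp_force"],1),"q",o["joint_pos"].round(2))
                                                                                                                         ^^^^^^^^^^^^^^^^^^^^^
AttributeError: 'float' object has no attribute 'round'
```

```bash
sed -i 's/o\["grip_width"\].round(4)/round(o["grip_width"],4)/' plan.py
python3 plan.py .4275,-.1336,.1,.124 .4275,-.1336,.013,.124
```

```text
t 0.15 p [ 0.1471 -0.4774  0.2306] phi 0.2988 zax [-0.     0.002 -1.   ] F [-0.3  0.1 -0.5] w 0.0857 g 0.0 q [-1.27  0.24  0.    1.34  0.    1.57]
turn z 0.0278 then shift [ 1.0693 -1.0215  0.4353] rows>= 11.1
turn z 0.0 then shift [0.   0.   0.29] rows>= 2.1
```

```bash
python3 -m inch '[[[0,0,0.0139],[0,0,0],-0.2],[[0,0,0.0139],[0,0,0],-0.2],[[0,0,0],[0.0764,-0.073,0.031],-0.2],[[0,0,0],[0.0764,-0.073,0.031],-0.2],[[0,0,0],[0.0764,-0.073,0.031],-0.2],[[0,0,0],[0.0764,-0.073,0.031],-0.2],[[0,0,0],[0.0764,-0.073,0.031],-0.2],[[0,0,0],[0.0764,-0.073,0.031],-0.2],[[0,0,0],[0.0764,-0.073,0.031],-0.2],[[0,0,0],[0.0764,-0.073,0.031],-0.2]]'
python3 -m inch '[[[0,0,0],[0.0764,-0.073,0.031],-0.2],[[0,0,0],[0.0764,-0.073,0.031],-0.2],[[0,0,0],[0.0764,-0.073,0.031],-0.2],[[0,0,0],[0.0764,-0.073,0.031],-0.2],[[0,0,0],[0.0764,-0.073,0.031],-0.2],[[0,0,0],[0.0764,-0.073,0.031],-0.2],[[0,0,0],[0,0,0],-0.2],[[0,0,0],[0,0,0],-0.2]]'
python3 plan.py .4275,-.1336,.1,.124 .4275,-.1336,.013,.124
python3 - <<'E'
from workcell import vision; import cv2,pickle
c=vision.camera("wrist");pickle.dump(c,open("w1.pkl","wb"));cv2.imwrite("pics/w1.png",c["img"][:,:,::-1]);print(c["fov_y"],c["cx"],c["cy"],c["pose"].round(4))
E
```

```text
clock: 0.98
eef_pos: [0.308, -0.2799, 0.1564]
tool_rot: [0.998, 0.062, -0.0, -0.0]
ft_force: [0.4, 1.0, -0.1]
grip_width: 0.0512
grasp_force: 0.0
clock: 1.65
eef_pos: [0.4276, -0.1325, 0.1003]
tool_rot: [0.998, 0.064, -0.001, -0.0]
ft_force: [-0.2, 0.0, -0.1]
grip_width: 0.0509
grasp_force: 0.0
t 1.65 p [ 0.4276 -0.1325  0.1003] phi 0.1278 zax [-0.002  0.    -1.   ] F [-0.2  0.  -0.1] w 0.0509 g 0.0 q [-0.3   0.25 -0.35  0.97 -0.    2.71]
turn z 0.0006 then shift [-0.0009  0.0036  0.001 ] rows>= 0.0
turn z 0.0 then shift [0.   0.   0.29] rows>= 2.1
65.70646984690485 278.72927728288226 206.79908254268068 [[ 0.1274  0.9496  0.2863  0.5015]
 [-0.9918  0.1223  0.0357 -0.1217]
 [-0.0011 -0.2885  0.9575  0.2419]
 [ 0.      0.      0.      1.    ]]
```

View pics/w1.png

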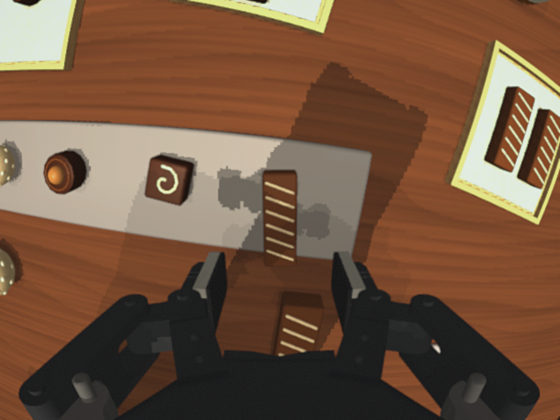

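```bash
cat > fish.py <<'E'
import numpy as np,pickle
def fb(c,u,v,z):
    f=210/np.tan(np.radians(c["fov_y"]/2)); a=np.array([u-c["cx"],v-c["cy"]]); r=np.hypot(*a); t=r/f
    d=np.array([*(a/r*np.sin(t)),np.cos(t)])*[1,-1,-1]; d=c["pose"][:3,:3]@d; o=c["pose"][:3,3]
    return (o+d*(z-o[2])/d[2])[:2]
E
python3 - <<'E'
from fish import *
c=pickle.load(open("w1.pkl","rb"))
w=np.array([fb(c,*p,.028) for p in [(264,172),(296,170),(295,260),(266,261)]]);print(w.round(4),w.mean(0).round(4))
d=w[0]+w[1]-w[2]-w[3];print(np.arctan2(d[1],d[0]))
print("sq",fb(c,167,180,.03),"nut",fb(c,58,173,.036))
E
```

```text
[[ 0.4604 -0.1168]
 [ 0.4645 -0.1378]
 [ 0.3988 -0.1466]
 [ 0.3953 -0.1257]] [ 0.4298 -0.1317]
0.1345305918565816
sq [ 0.447493   -0.05033271] nut [0.44513209 0.04085742]
```

```bash
python3 -m inch '[[[0,0,0],[0.004,0,0.1],-0.2],[[0,0,0],[0,0,0.1],-0.2],[[0,0,0],[0,0,0.06],-0.2],[[0,0,0],[0,0,0.03],-0.2],[[0,0,0],[0,0,0],-0.2],[[0,0,0],[0,0,0],1],[[0,0,0],[0,0,0],1],[[0,0,0],[0,0,0],1],[[0,0,0],[0,0,0],1],[[0,0,0],[0,0,0],1]]'
python3 plan.py .5224,-.337,.1,1.384
```

```text
clock: 2.53
eef_pos: [0.4302, -0.1345, 0.0158]
tool_rot: [0.998, 0.062, 0.002, 0.001]
ft_force: [-0.7, -0.6, 7.1]
grip_width: 0.0221
grasp_force: 60.0
t 2.53 p [ 0.4302 -0.1345  0.0158] phi 0.1239 zax [ 0.003 -0.002 -1.   ] F [-0.7 -0.6  7.1] w 0.0221 g 60.0 q [-0.3   0.37 -0.45  0.75 -0.    2.72]
turn z -0.2006 then shift [-0.6062  0.4274 -0.2808] rows>= 5.7
```

```bash
python3 -m inch '[[[0,0,0],[0,0,-0.05],1],[[0,0,0],[0,0,-0.1],1],[[0,0,-0.0182],[0,0,-0.1],1],[[0,0,-0.0182],[0,0,-0.04],1],[[0,0,-0.0182],[0,0,0],1],[[0,0,-0.0182],[0,0,0],1],[[0,0,-0.0182],[0,0,0],1],[[0,0,-0.0182],[0,0,0],1],[[0,0,-0.0182],[0,0,0],1],[[0,0,-0.0182],[0,0,0],1]]'
python3 -m inch '[[[0,0,-0.0182],[0,0,0],1],[[0,0,-0.0182],[0,0,0],1],[[0,0,-0.0186],[0,0,0],1],[[0,0,0],[0,0,0],1],[[0,0,0],[0,0,0],1]]'
python3 plan.py .5224,-.337,.1,1.384
```

```text
clock: 3.37
eef_pos: [0.4291, -0.1337, 0.1017]
tool_rot: [0.867, 0.499, 0.0, 0.0]
ft_force: [-0.3, -0.4, -0.7]
grip_width: 0.0221
grasp_force: 59.1
clock: 3.78
eef_pos: [0.429, -0.1338, 0.1015]
tool_rot: [0.771, 0.637, 0.0, 0.0]
ft_force: [-0.0, 0.0, -0.2]
grip_width: 0.0226
grasp_force: 59.1
t 3.78 p [ 0.429  -0.1338  0.1015] phi 1.3816 zax [ 0.001 -0.    -1.   ] F [-0.   0.  -0.2] w 0.0226 g 59.1 q [-0.3   0.25 -0.35  0.98  0.    1.46]
turn z -0.0004 then shift [-0.6079  0.4316  0.0052] rows>= 5.4
```

```bash
python3 -m inch '[[[0,0,0],[-0.0868,0.0617,0],1],[[0,0,0],[-0.0868,0.0617,0],1],[[0,0,0],[-0.0868,0.0617,0],1],[[0,0,0],[-0.0868,0.0617,0],1],[[0,0,0],[-0.0868,0.0617,0],1],[[0,0,0],[-0.0868,0.0617,0],1],[[0,0,0],[-0.0868,0.0617,0],1],[[0,0,0],[0,0,0],1],[[0,0,0],[0,0,0],1]]'
python3 plan.py .5224,-.337,.045,1.38
python3 - <<'E'
from workcell import vision; import cv2,pickle
c=vision.camera("wrist");pickle.dump(c,open("w2.pkl","wb"));cv2.imwrite("pics/w2.png",c["img"][:,:,::-1])
E
```

```text
clock: 4.53
eef_pos: [0.5225, -0.3383, 0.1004]
tool_rot: [0.771, 0.637, 0.0, -0.0]
ft_force: [-1.1, 0.9, -1.5]
grip_width: 0.0221
grasp_force: 59.1
t 4.53 p [ 0.5225 -0.3383  0.1004] phi 1.3803 zax [-0.  0. -1.] F [-1.1  0.9 -1.5] w 0.0221 g 59.1 q [-0.57  0.56  0.14  1.15  0.    1.19]
turn z 0.0 then shift [ 0.0041 -0.0012  0.1845] rows>= 1.3
```

View pics/w2.png

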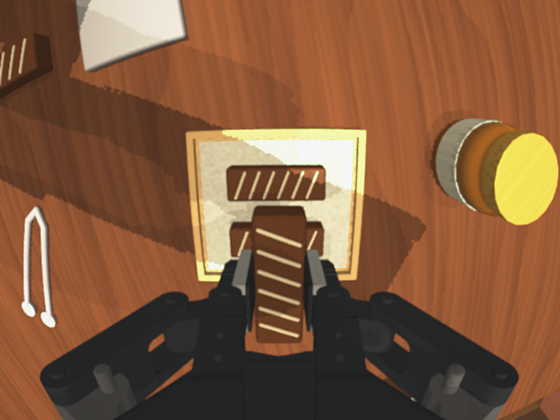

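```bash
python3 -m inch '[[[0,0,0],[0.003,0,0.08],1],[[0,0,0],[0,0,0.08],1],[[0,0,0],[0,0,0.05],1],[[0,0,0],[0,0,0.015],1],[[0,0,0],[0,0,0],1],[[0,0,0],[0,0,0],1]]'
python3 plan.py
python3 -m inch '[[[0,0,0],[0,0,0.004],1],[[0,0,0],[0,0,0.004],1],[[0,0,0],[0,0,0.004],1],[[0,0,0],[0,0,0],1],[[0,0,0],[0,0,0],1]]'
```

```text
clock: 5.08
eef_pos: [0.5228, -0.3353, 0.0344]
tool_rot: [0.77, 0.638, 0.0, 0.0]
ft_force: [0.5, 0.1, -0.4]
grip_width: 0.022
grasp_force: 59.1
t 5.08 p [ 0.5228 -0.3353  0.0344] phi 1.3849 zax [ 0. -0. -1.] F [ 0.5  0.1 -0.4] w 0.022 g 59.1 q [-0.57  0.62  0.05  1.    0.    1.19]
clock: 5.5
eef_pos: [0.5227, -0.3361, 0.0303]
tool_rot: [0.77, 0.638, 0.0, 0.0]
ft_force: [-0.6, 0.6, -1.0]
grip_width: 0.0223
grasp_force: 59.1
```

```bash
python3 -m inch '[[[0,0,0],[0,0,0.003],1],[[0,0,0],[0,0,0],1],[[0,0,0],[0,0,0],1]]'
python3 -m inch '[[[0,0,0],[0,0,0.003],1],[[0,0,0],[0,0,0],1],[[0,0,0],[0,0,0],1]]'
python3 -m inch '[[[0,0,0],[0,0,0.003],1],[[0,0,0],[0,0,0],1],[[0,0,0],[0,0,0],1]]'
```

```text
clock: 5.75
eef_pos: [0.5225, -0.336, 0.029]
tool_rot: [0.77, 0.638, -0.0, -0.0]
ft_force: [0.9, 0.3, -0.5]
grip_width: 0.0226
grasp_force: 59.1
clock: 6.0
eef_pos: [0.5226, -0.336, 0.0288]
tool_rot: [0.77, 0.638, 0.0, 0.0]
ft_force: [-1.6, 0.1, 4.5]
grip_width: 0.0227
grasp_force: 59.7
clock: 6.25
eef_pos: [0.5226, -0.336, 0.0288]
tool_rot: [0.77, 0.638, 0.0, 0.0]
ft_force: [-3.8, 1.9, 9.7]
grip_width: 0.0224
grasp_force: 60.3
```

```bash
python3 -m inch '[[[0,0,0],[0,0,-0.003],0.3],[[0,0,0],[0,0,0],0.1],[[0,0,0],[0,0,0],-0.1],[[0,0,0],[0,0,0],-0.1],[[0,0,0],[0,0,-0.02],-0.1],[[0,0,0],[0,0,-0.06],-0.1],[[0,0,0],[0,0,-0.1],-0.2],[[0,0,-0.0186],[0,0,-0.1],-0.2],[[0,0,-0.0186],[0,0,0],-0.2],[[0,0,-0.0186],[0,0,0],-0.2]]'
python3 -m inch '[[[0,0,-0.0186],[0,0,0],-0.2],[[0,0,-0.0186],[0,0,0],-0.2],[[0,0,-0.0186],[0,0,0],-0.2],[[0,0,-0.0186],[0,0,0],-0.2],[[0,0,-0.0186],[0,0,0],-0.2],[[0,0,-0.0186],[0,0,0],-0.2],[[0,0,-0.0186],[0,0,0],-0.2],[[0,0,-0.0186],[0,0,0],-0.2],[[0,0,-0.0186],[0,0,0],-0.2],[[0,0,-0.0186],[0,0,0],-0.2]]'
python3 -m inch '[[[0,0,-0.0186],[0,0,0],-0.2],[[0,0,0],[0,0,0],-0.2]]'
python3 plan.py .446,-.0497,.1,3.016
```

```text
clock: 7.08
eef_pos: [0.5244, -0.3372, 0.1157]
tool_rot: [0.644, 0.765, 0.0, 0.003]
ft_force: [-0.7, 0.6, -1.0]
grip_width: 0.051
grasp_force: 0.0
clock: 7.92
eef_pos: [0.5226, -0.336, 0.1124]
tool_rot: [0.116, 0.993, -0.0, 0.0]
ft_force: [0.4, -0.5, 1.4]
grip_width: 0.0512
grasp_force: 0.0
clock: 8.08
eef_pos: [0.5226, -0.336, 0.1124]
tool_rot: [0.06, 0.998, -0.0, 0.0]
ft_force: [-0.4, -0.2, -0.6]
grip_width: 0.0516
grasp_force: 0.0
t 8.08 p [ 0.5226 -0.336   0.1124] phi 3.0225 zax [ 0. -0. -1.] F [-0.4 -0.2 -0.6] w 0.0516 g 0.0 q [-0.57  0.55  0.15  1.17  0.   -0.45]
turn z 0.001 then shift [0.3728 0.9148 0.0414] rows>= 7.1
```

```bash
python3 -m inch '[[[0,0,0],[0.0466,0.1144,0.005],-0.2],[[0,0,0],[0.0466,0.1144,0.005],-0.2],[[0,0,0],[0.0466,0.1144,0.005],-0.2],[[0,0,0],[0.0466,0.1144,0.005],-0.2],[[0,0,0],[0.0466,0.1144,0.005],-0.2],[[0,0,0],[0.0466,0.1144,0.005],-0.2],[[0,0,0],[0.0466,0.1144,0.005],-0.2],[[0,0,0],[0.0466,0.1144,0.005],-0.2],[[0,0,0],[0,0,0],-0.2],[[0,0,0],[0,0,0],-0.2]]'
python3 plan.py .446,-.0497,.017,3.016
python3 - <<'E'
from workcell import vision; import cv2,pickle
c=vision.camera("wrist");pickle.dump(c,open("w3.pkl","wb"));cv2.imwrite("pics/w3.png",c["img"][:,:,::-1])
E
```

```text
clock: 8.92
eef_pos: [0.4442, -0.0483, 0.1005]
tool_rot: [0.06, 0.998, -0.0, 0.0]
ft_force: [0.5, -0.4, -0.4]
grip_width: 0.0509
grasp_force: 0.0
t 8.92 p [ 0.4442 -0.0483  0.1005] phi 3.0223 zax [ 0. -0. -1.] F [ 0.5 -0.4 -0.4] w 0.0509 g 0.0 q [-0.11  0.24 -0.36  0.97 -0.    0.01]
turn z 0.001 then shift [-0.0064 -0.0038  0.2785] rows>= 2.0
```

View pics/w3.png

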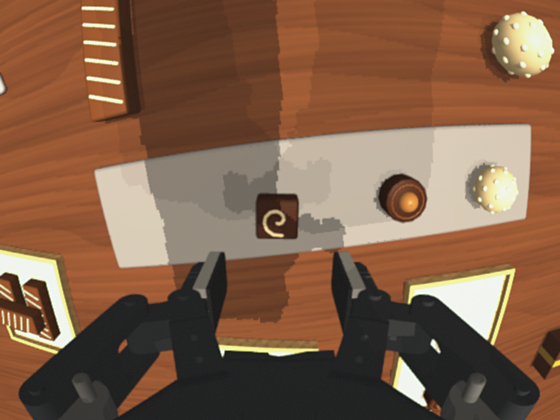

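```bash
python3 - <<'E'
from fish import *
c=pickle.load(open("w3.pkl","rb"))
print("sq",fb(c,277,215,.03),"nut",fb(c,410,202,.036),"truf",fb(c,493,189,.026))
E
python3 -m inch '[[[0,0,0],[-0.005,-0.003,0.1],-0.2],[[0,0,0],[0,0,0.1],-0.2],[[0,0,0],[0,0,0.06],-0.2],[[0,0,0],[0,0,0.018],-0.2],[[0,0,0],[0,0,0],-0.2],[[0,0,0],[0,0,0],1],[[0,0,0],[0,0,0],1],[[0,0,0],[0,0,0],1],[[0,0,0],[0,0,0],1],[[0,0,0],[0,0,0],1]]'
python3 plan.py .446,-.0497,.1,2.98
```

```text
sq [ 0.4417825  -0.04741072] nut [0.44174234 0.04604955] truf [0.44295826 0.12672225]
clock: 9.8
eef_pos: [0.4477, -0.0514, 0.0183]
tool_rot: [0.061, 0.998, -0.0, 0.002]
ft_force: [0.6, -0.8, 6.5]
grip_width: 0.0287
grasp_force: 60.1
t 9.8 p [ 0.4477 -0.0514  0.0183] phi 3.0203 zax [ 0.004 -0.001 -1.   ] F [ 0.6 -0.8  6.5] w 0.0287 g 60.1 q [-0.11  0.36 -0.45  0.75 -0.    0.01]
turn z 0.0064 then shift [ 0.0065  0.0048 -0.2724] rows>= 2.0
```

```bash
python3 -m inch '[[[0,0,0],[0,0,-0.05],1],[[0,0,0.006],[0,0,-0.1],1],[[0,0,0],[0,0,-0.1],1],[[0,0,0],[0,0,-0.02],1],[[0,0,0],[0,0,0],1],[[0,0,0],[0,0,0],1]]'
python3 plan.py .640,-.0972,.1,2.982
```

```text
clock: 10.3
eef_pos: [0.4461, -0.0509, 0.0978]
tool_rot: [0.079, 0.997, 0.0, 0.0]
ft_force: [-0.4, -0.1, -0.5]
grip_width: 0.0283
grasp_force: 59.3
t 10.3 p [ 0.4461 -0.0509  0.0978] phi 2.9831 zax [ 0.001 -0.    -1.   ] F [-0.4 -0.1 -0.5] w 0.0283 g 59.3 q [-0.11  0.25 -0.35  0.97  0.    0.04]
turn z 0.0002 then shift [-0.6628 -0.0496 -0.0072] rows>= 4.8
```

```bash
python3 -m inch '[[[0,0,0],[-0.1,0.0099,0],1],[[0,0,0],[-0.1,0.0099,0],1],[[0,0,0],[-0.1,0.0099,0],1],[[0,0,0],[-0.1,0.0099,0],1],[[0,0,0],[-0.1,0.0099,0],1],[[0,0,0],[-0.08,0.0099,0],1],[[0,0,0],[-0.04,0.0099,0],1],[[0,0,0],[0,0,0],1],[[0,0,0],[0,0,0],1]]'
python3 plan.py .640,-.0972,.018,2.982
python3 - <<'E'
from workcell import vision; import cv2,pickle
c=vision.camera("wrist");pickle.dump(c,open("w4.pkl","wb"));cv2.imwrite("pics/w4.png",c["img"][:,:,::-1])
c=vision.camera("top");pickle.dump(c,open("t4.pkl","wb"))
E
```

```text
clock: 11.05
eef_pos: [0.6316, -0.0596, 0.0949]
tool_rot: [0.079, 0.997, 0.0, -0.002]
ft_force: [-0.8, -0.4, -0.4]
grip_width: 0.028
grasp_force: 59.3
t 11.05 p [ 0.6316 -0.0596  0.0949] phi 2.9833 zax [-0.005  0.    -1.   ] F [-0.8 -0.4 -0.4] w 0.028 g 59.3 q [-0.09  0.59  0.18  1.16 -0.    0.06]
turn z 0.0002 then shift [-0.0474 -0.1193  0.2563] rows>= 2.1
```

View pics/w4.png

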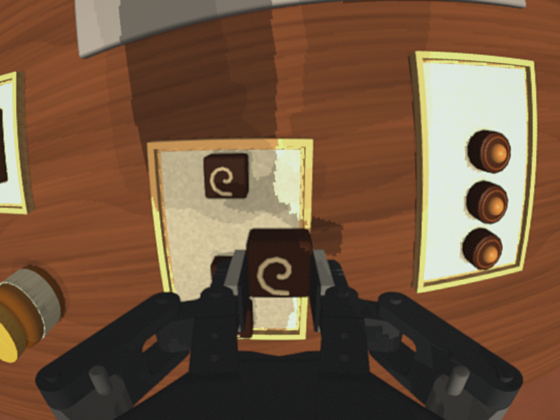

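```bash
python3 - <<'E'
from fish import *
c=pickle.load(open("w4.pkl","rb"))
s=fb(c,227,177,.025);print("sq-60",s,"-> gap",s+.04*np.array([np.cos(.16),-np.sin(.16)]))
n=[fb(c,*p,.033) for p in [(496,152),(494,206),(487,253)]];print("nuts",n)
print("held sq",fb(c,279,258,.0949+.0117))
for p in [(149,143),(313,141)]: print("corner",fb(c,*p,.012))
a=-.16
for p in [(-.085,.06),(-.085,-.06)]: print("exp",.6579+p[0]*np.cos(a)-p[1]*np.sin(a),-.1004+p[0]*np.sin(a)+p[1]*np.cos(a))
E
python3 -m inch '[[[0,0,0],[-0.024,-0.06,0],1],[[0,0,0],[-0.023,-0.059,0],1],[[0,0,0],[0,0,0],1],[[0,0,0],[0,0,0],1],[[0,0,0],[0,0,0],1]]'
python3 plan.py .640,-.0972,.018,2.982
```

```text
sq-60 [ 0.5970098  -0.08727904] -> gap [ 0.63649889 -0.09365176]
nuts [array([0.60433672, 0.10907092]), array([0.64618336, 0.1076928 ]), array([0.68560571, 0.10390877])]
held sq [ 0.62260671 -0.05620953]
corner [ 0.56407402 -0.14258876]
corner [ 0.58363402 -0.02605445]
exp 0.5835447733099265 -0.027624315435251484
exp 0.5644265885162171 -0.1460915894403267
clock: 11.57
eef_pos: [0.6402, -0.097, 0.0977]
tool_rot: [0.079, 0.997, 0.0, -0.001]
ft_force: [-0.4, 0.4, -0.7]
grip_width: 0.0284
grasp_force: 59.3
t 11.57 p [ 0.6402 -0.097   0.0977] phi 2.9827 zax [-0.001  0.001 -1.   ] F [-0.4  0.4 -0.7] w 0.0284 g 59.3 q [-0.15  0.61  0.22  1.18  0.    0.01]
turn z 0.0001 then shift [ 0.0007 -0.0007  0.2657] rows>= 1.9
```

```bash
python3 -m inch '[[[0,0,0],[0,0.0033,0.1],1],[[0,0,0],[0,0,0.1],1],[[0,0,0],[0,0,0.047],1],[[0,0,0],[0,0,0.015],1],[[0,0,0],[0,0,0],1],[[0,0,0],[0,0,0],1]]'
python3 -m inch '[[[0,0,0],[0,0,0.005],1],[[0,0,0],[0,0,0.004],1],[[0,0,0],[0,0,0],1],[[0,0,0],[0,0,0],1]]'
python3 -m inch '[[[0,0,0],[0,0,0.003],1],[[0,0,0],[0,0,0.003],1],[[0,0,0],[0,0,0],1],[[0,0,0],[0,0,0],1]]'
```

```text
clock: 12.07
eef_pos: [0.6418, -0.0958, 0.0201]
tool_rot: [0.079, 0.997, 0.0, 0.0]
ft_force: [0.1, 0.2, -0.5]
grip_width: 0.0283
grasp_force: 59.3
clock: 12.4
eef_pos: [0.6419, -0.0964, 0.0173]
tool_rot: [0.079, 0.997, -0.0, 0.001]
ft_force: [0.0, 0.1, -0.2]
grip_width: 0.0282
grasp_force: 59.3
clock: 12.73
eef_pos: [0.6413, -0.0964, 0.0146]
tool_rot: [0.079, 0.997, 0.0, -0.0]
ft_force: [-0.3, -0.3, -0.8]
grip_width: 0.0282
grasp_force: 59.3
```

```bash
python3 -m inch '[[[0,0,0],[0,0,0.003],1],[[0,0,0],[0,0,0],1],[[0,0,0],[0,0,0],1]]'
python3 -m inch '[[[0,0,0],[0,0,0.003],1],[[0,0,0],[0,0,0],1],[[0,0,0],[0,0,0],1]]'
```

```text
clock: 12.98
eef_pos: [0.6414, -0.0964, 0.0137]
tool_rot: [0.079, 0.997, 0.0, -0.0]
ft_force: [0.1, -0.1, -0.6]
grip_width: 0.0282
grasp_force: 59.3
clock: 13.23
eef_pos: [0.6415, -0.0964, 0.0134]
tool_rot: [0.079, 0.997, -0.0, 0.0]
ft_force: [-1.3, -0.0, 2.8]
grip_width: 0.0285
grasp_force: 59.7
```

```bash
python3 -m inch '[[[0,0,0],[0,0,0],0.2],[[0,0,0],[0,0,0],0],[[0,0,0],[0,0,0],-0.1],[[0,0,0],[0,0,-0.02],-0.1],[[0,0,0],[0,0,-0.06],-0.1],[[0,0,0],[0,0,-0.1],-0.2],[[0,0,-0.0172],[0,0,-0.1],-0.2],[[0,0,0],[0,0,0],-0.2],[[0,0,0],[0,0,0],-0.2]]'
python3 plan.py .4435,.0435,.1,3.092
```

```text
clock: 13.98
eef_pos: [0.6436, -0.0966, 0.1002]
tool_rot: [0.025, 1.0, -0.0, 0.003]
ft_force: [0.1, 0.6, 0.0]
grip_width: 0.0513
grasp_force: 0.0
t 13.98 p [ 0.6436 -0.0966  0.1002] phi 3.0907 zax [ 0.006 -0.001 -1.   ] F [0.1 0.6 0. ] w 0.0513 g 0.0 q [-0.15  0.61  0.22  1.18 -0.   -0.1 ]
turn z -0.0002 then shift [0.6893 0.4335 0.0007] rows>= 5.9
```

```bash
python3 -m inch '[[[0,0,0],[0.0985,0.062,0],-0.2],[[0,0,0],[0.0985,0.062,0],-0.2],[[0,0,0],[0.0985,0.062,0],-0.2],[[0,0,0],[0.0985,0.062,0],-0.2],[[0,0,0],[0.0985,0.062,0],-0.2],[[0,0,0],[0.0985,0.062,0],-0.2],[[0,0,0],[0.0985,0.062,0],-0.2],[[0,0,0],[0,0,0],-0.2],[[0,0,0],[0,0,0],-0.2]]'
python3 plan.py .4435,.0435,.018,3.092
```

```text
clock: 14.73
eef_pos: [0.439, 0.0448, 0.0961]
tool_rot: [0.024, 1.0, -0.0, -0.001]
ft_force: [0.0, -0.3, 1.0]
grip_width: 0.0515
grasp_force: 0.0
t 14.73 p [0.439  0.0448 0.0961] phi 3.093 zax [-0.003 -0.    -1.   ] F [ 0.  -0.3  1. ] w 0.0515 g 0.0 q [ 0.1   0.24 -0.37  0.96 -0.    0.15]
turn z 0.0002 then shift [-0.0151 -0.0036  0.2604] rows>= 1.9
```

```bash
python3 -m inch '[[[0,0,0],[-0.008,-0.003,0.1],-0.2],[[0,0,0],[0,0,0.1],-0.2],[[0,0,0],[0,0,0.043],-0.2],[[0,0,0],[0,0,0.013],-0.2],[[0,0,0],[0,0,0],-0.2],[[0,0,0],[0,0,0],-0.2]]'
python3 plan.py .4435,.0435,.018,3.092
```

```text
clock: 15.23
eef_pos: [0.4449, 0.0428, 0.0203]
tool_rot: [0.026, 1.0, -0.0, 0.0]
ft_force: [0.2, 0.2, 0.2]
grip_width: 0.0515
grasp_force: 0.0
t 15.23 p [0.4449 0.0428 0.0203] phi 3.0901 zax [ 0.001 -0.    -1.   ] F [0.2 0.2 0.2] w 0.0515 g 0.0 q [ 0.1   0.35 -0.46  0.76 -0.    0.15]
turn z -0.0003 then shift [0.0046 0.0021 0.0078] rows>= 0.1
```

```bash
python3 -m inch '[[[0,0,0],[0.004,0.002,0.006],-0.2],[[0,0,0],[0,0,0],-0.2],[[0,0,0],[0,0,0],1],[[0,0,0],[0,0,0],1],[[0,0,0],[0,0,0],1],[[0,0,0],[0,0,0],1],[[0,0,0],[0,0,0],1]]'
python3 plan.py
python3 -m inch '[[[0,0,0],[0,0,-0.05],1],[[0,0,0],[0,0,-0.1],1],[[0,0,0],[0,0,-0.1],1],[[0,0,0],[0,0,-0.02],1],[[0,0,0],[0,0,0],1],[[0,0,0],[0,0,0],1]]'
python3 plan.py .5664,.1155,.1,3.092
```

```text
clock: 15.82
eef_pos: [0.4433, 0.0439, 0.0194]
tool_rot: [0.025, 1.0, 0.0, 0.001]
ft_force: [-1.1, 0.6, 5.2]
grip_width: 0.0314
grasp_force: 58.9
t 15.82 p [0.4433 0.0439 0.0194] phi 3.0911 zax [ 0.002  0.    -1.   ] F [-1.1  0.6  5.2] w 0.0314 g 58.9 q [ 0.1   0.35 -0.46  0.75 -0.    0.15]
clock: 16.32
eef_pos: [0.4428, 0.0438, 0.0995]
tool_rot: [0.025, 1.0, 0.0, 0.001]
ft_force: [-0.1, 1.2, -1.2]
grip_width: 0.0312
grasp_force: 59.5
t 16.32 p [0.4428 0.0438 0.0995] phi 3.0912 zax [ 0.001  0.    -1.   ] F [-0.1  1.2 -1.2] w 0.0312 g 59.5 q [ 0.1   0.24 -0.36  0.97 -0.    0.15]
turn z -0.0001 then shift [-0.3998  0.259  -0.0018] rows>= 3.4
```

```bash
python3 -m inch '[[[0,0,0],[-0.08,0.052,0],1],[[0,0,0],[-0.1,0.065,0],1],[[0,0,0],[-0.1,0.065,0],1],[[0,0,0],[-0.08,0.052,0],1],[[0,0,0],[-0.04,0.026,0],1],[[0,0,0],[0,0,0],1],[[0,0,0],[0,0,0],1]]'
python3 plan.py .5664,.1155,.02,3.092
python3 - <<'E'
from workcell import vision; import cv2,pickle
c=vision.camera("wrist");pickle.dump(c,open("w5.pkl","wb"));cv2.imwrite("pics/w5.png",c["img"][:,:,::-1])
E
```

```text
clock: 16.9
eef_pos: [0.565, 0.1156, 0.0968]
tool_rot: [0.025, 1.0, -0.001, -0.002]
ft_force: [-1.4, -0.7, -0.3]
grip_width: 0.0312
grasp_force: 59.5
t 16.9 p [0.565  0.1156 0.0968] phi 3.0918 zax [-0.004 -0.001 -1.   ] F [-1.4 -0.7 -0.3] w 0.0312 g 59.5 q [ 0.2   0.48 -0.    1.09 -0.    0.25]
turn z -0.0 then shift [-4.50e-03 -1.00e-04  2.56e-01] rows>= 1.8
```

View pics/w5.png

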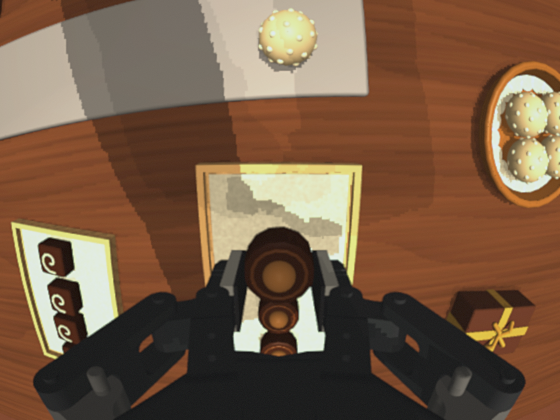

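```bash
python3 -m inch '[[[0,0,0],[0,0,0.1],1],[[0,0,0],[0,0,0.1],1],[[0,0,0],[0,0,0.045],1],[[0,0,0],[0,0,0.015],1],[[0,0,0],[0,0,0],1],[[0,0,0],[0,0,0],1]]'
python3 -m inch '[[[0,0,0],[0,0,0.004],1],[[0,0,0],[0,0,0.003],1],[[0,0,0],[0,0,0],1],[[0,0,0],[0,0,0],1]]'
python3 plan.py .5664,.1155,.0144,3.092
```

```text
clock: 17.45
eef_pos: [0.5661, 0.1152, 0.0218]
tool_rot: [0.026, 1.0, -0.0, 0.0]
ft_force: [0.5, -0.3, 0.2]
grip_width: 0.0313
grasp_force: 59.5
clock: 17.78
eef_pos: [0.5669, 0.1157, 0.02]
tool_rot: [0.025, 1.0, 0.0, 0.001]
ft_force: [0.1, -0.8, 0.9]
grip_width: 0.0312
grasp_force: 59.5
t 17.78 p [0.5669 0.1157 0.02  ] phi 3.091 zax [ 0.001  0.    -1.   ] F [ 0.1 -0.8  0.9] w 0.0312 g 59.5 q [ 0.2   0.56 -0.09  0.91  0.    0.25]
turn z -0.0002 then shift [ 0.0017 -0.0008  0.0188] rows>= 0.1
```

```bash
python3 -m inch '[[[0,0,0],[0,0,0.006],1],[[0,0,0],[0,0,0.006],1],[[0,0,0],[0,0,0],1],[[0,0,0],[0,0,0],1]]'
python3 -m inch '[[[0,0,0],[0,0,0.003],1],[[0,0,0],[0,0,0],1],[[0,0,0],[0,0,0],1]]'
python3 -m inch '[[[0,0,0],[0,0,0.003],1],[[0,0,0],[0,0,0],1],[[0,0,0],[0,0,0],1]]'
```

```text
clock: 18.12
eef_pos: [0.5661, 0.1156, 0.0153]
tool_rot: [0.025, 1.0, -0.0, -0.0]
ft_force: [-0.3, 0.3, -0.3]
grip_width: 0.0312
grasp_force: 59.5
clock: 18.37
eef_pos: [0.5663, 0.1156, 0.0146]
tool_rot: [0.025, 1.0, -0.0, -0.0]
ft_force: [0.2, 1.4, -0.4]
grip_width: 0.0315
grasp_force: 59.5
clock: 18.62
eef_pos: [0.5665, 0.1156, 0.0145]
tool_rot: [0.025, 1.0, 0.0, 0.0]
ft_force: [-2.3, -0.9, 5.4]
grip_width: 0.0312
grasp_force: 59.9
```

```bash
python3 -m inch '[[[0,0,0],[0,0,0],0.2],[[0,0,0],[0,0,0],0],[[0,0,0],[0,0,0],-0.1],[[0,0,0],[0,0,-0.02],-0.1],[[0,0,0],[0,0,-0.06],-0.1],[[0,0,0],[0,0,-0.1],-0.2],[[0,0,-0.0119],[0,0,-0.1],-0.3],[[0,0,-0.0119],[0,0,0],-0.3],[[0,0,0],[0,0,0],-0.3]]'
python3 plan.py .444,.1278,.1,-3.043
python3 - <<'E'
from fish import *
c=pickle.load(open("w5.pkl","rb"))
print("truf",fb(c,288,38,.026),"basket tr",fb(c,528,115,.021),fb(c,526,159,.021))
E
```

```text
clock: 19.37
eef_pos: [0.5684, 0.116, 0.1007]
tool_rot: [-0.05, 0.999, 0.0, 0.003]
ft_force: [-0.8, 0.3, 0.0]
grip_width: 0.0555
grasp_force: 0.0
t 19.37 p [0.5684 0.116  0.1007] phi -3.0414 zax [ 0.005  0.001 -1.   ] F [-0.8  0.3  0. ] w 0.0555 g 0.0 q [ 0.2   0.48 -0.    1.09  0.    0.1 ]
turn z 0.0003 then shift [0.4087 0.0799 0.0022] rows>= 3.0
truf [0.44380816 0.12925289] basket tr [0.48969999 0.32590974] [0.52667198 0.32615062]
```

```bash
python3 -m inch '[[[0,0,0],[0.08,0.016,0],-0.3],[[0,0,0],[0.1,0.02,0],-0.3],[[0,0,0],[0.1,0.02,0],-0.3],[[0,0,0],[0.08,0.016,0],-0.3],[[0,0,0],[0.048,0.008,0],-0.3],[[0,0,0],[0,0,0],-0.3],[[0,0,0],[0,0,0],-0.3],[[0,0,0],[0,0,0],-0.3]]'
python3 plan.py .444,.1278,.021,-3.043
python3 - <<'E'
from workcell import vision; import cv2,pickle
c=vision.camera("wrist");pickle.dump(c,open("w6.pkl","wb"));cv2.imwrite("pics/w6.png",c["img"][:,:,::-1])
E
```

```text
clock: 20.03
eef_pos: [0.443, 0.1275, 0.0977]
tool_rot: [-0.049, 0.999, 0.0, 0.0]
ft_force: [0.4, -0.6, -0.2]
grip_width: 0.0556
grasp_force: 0.0
t 20.03 p [0.443  0.1275 0.0977] phi -3.0435 zax [ 0.001  0.    -1.   ] F [ 0.4 -0.6 -0.2] w 0.0556 g 0.0 q [ 0.28  0.27 -0.32  0.97 -0.    0.18]
turn z -0.0001 then shift [-0.0033  0.0008  0.2556] rows>= 1.8
```

View pics/w6.png

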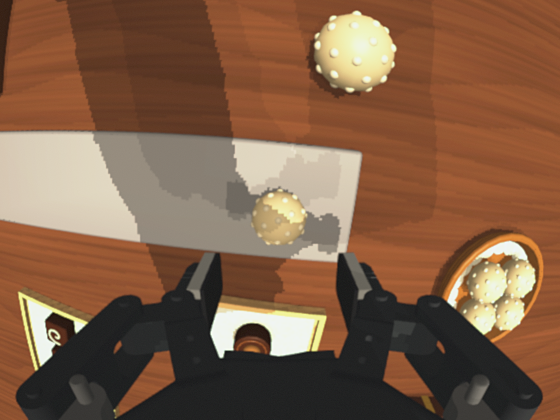

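```bash
python3 -m inch '[[[0,0,0],[0.0,0,0.1],-0.3],[[0,0,0],[0,0,0.1],-0.3],[[0,0,0],[0,0,0.046],-0.3],[[0,0,0],[0,0,0.016],-0.3],[[0,0,0],[0,0,0],-0.3],[[0,0,0],[0,0,0],-0.3],[[0,0,0],[0,0,0],-0.3]]'
python3 plan.py .444,.1278,.0195,-3.043
```

```text
clock: 20.67
eef_pos: [0.4438, 0.1277, 0.0203]
tool_rot: [-0.049, 0.999, 0.0, 0.001]
ft_force: [0.3, -0.4, 0.6]
grip_width: 0.0555
grasp_force: 0.0
t 20.67 p [0.4438 0.1277 0.0203] phi -3.043 zax [ 0.002  0.001 -1.   ] F [ 0.3 -0.4  0.6] w 0.0555 g 0.0 q [ 0.28  0.38 -0.42  0.77 -0.    0.18]
turn z 0.0 then shift [-0.0007  0.0003  0.0025] rows>= 0.0
```

```bash
python3 -m inch '[[[0,0,0],[0,0,0.002],-0.3],[[0,0,0],[0,0,0],1],[[0,0,0],[0,0,0],1],[[0,0,0],[0,0,0],1],[[0,0,0],[0,0,0],1],[[0,0,0],[0,0,0],1]]'
python3 plan.py
python3 -m inch '[[[0,0,0],[0,0,-0.05],1],[[0,0,0],[0,0,-0.1],1],[[0,0,0],[0,0,-0.1],1],[[0,0,0],[0,0,-0.02],1],[[0,0,0],[0,0,0],1],[[0,0,0],[0,0,0],1]]'
python3 plan.py .507,.346,.1,-3.043
```

```text
clock: 21.17
eef_pos: [0.443, 0.1276, 0.0199]
tool_rot: [-0.049, 0.999, 0.0, 0.001]
ft_force: [-0.6, 0.0, 5.9]
grip_width: 0.0347
grasp_force: 59.2
t 21.17 p [0.443  0.1276 0.0199] phi -3.0426 zax [ 0.002  0.    -1.   ] F [-0.6  0.   5.9] w 0.0347 g 59.2 q [ 0.28  0.38 -0.42  0.77 -0.    0.18]
clock: 21.67
eef_pos: [0.4423, 0.1275, 0.0997]
tool_rot: [-0.049, 0.999, 0.0, 0.001]
ft_force: [-0.6, 0.4, -0.4]
grip_width: 0.0345
grasp_force: 60.2
t 21.67 p [0.4423 0.1275 0.0997] phi -3.0426 zax [ 0.001  0.    -1.   ] F [-0.6  0.4 -0.4] w 0.0345 g 60.2 q [ 0.28  0.27 -0.32  0.98  0.    0.18]
turn z 0.0001 then shift [-0.2863  0.7037 -0.0008] rows>= 5.5
```

```bash
python3 -m inch '[[[0,0,0],[-0.036,0.088,0],1],[[0,0,0],[-0.045,0.11,0],1],[[0,0,0],[-0.045,0.11,0],1],[[0,0,0],[-0.045,0.11,0],1],[[0,0,0],[-0.045,0.11,0],1],[[0,0,0],[-0.045,0.11,0],1],[[0,0,0],[-0.025,0.065,0],1],[[0,0,0],[0,0,0],1],[[0,0,0],[0,0,0],1],[[0,0,0],[0,0,0],1]]'
python3 plan.py .507,.3458,.06,-3.043
python3 - <<'E'
from workcell import vision; import cv2,pickle
c=vision.camera("wrist");pickle.dump(c,open("w7.pkl","wb"));cv2.imwrite("pics/w7.png",c["img"][:,:,::-1])
E
```

```text
clock: 22.5
eef_pos: [0.5054, 0.3445, 0.0975]
tool_rot: [-0.049, 0.999, -0.001, -0.002]
ft_force: [0.1, 0.8, 0.1]
grip_width: 0.035
grasp_force: 60.2
t 22.5 p [0.5054 0.3445 0.0975] phi -3.0426 zax [-0.004 -0.003 -1.   ] F [0.1 0.8 0.1] w 0.035 g 60.2 q [ 0.6   0.55  0.1   1.13 -0.    0.5 ]
turn z 0.0001 then shift [-0.0059  0.0039  0.1249] rows>= 0.9
```

View pics/w7.png

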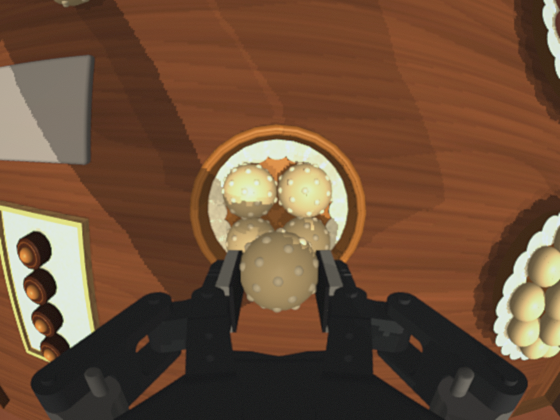

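```bash
python3 - <<'E'
from fish import *
c=pickle.load(open("w7.pkl","rb"));m=(fb(c,249,190,.021)+fb(c,305,190,.021))/2
print(m+.019*np.array([np.cos(.1),np.sin(.1)]))
E
python3 -m inch '[[[0,0,0],[-0.003,0.002,0.08],1],[[0,0,0],[0,0,0.06],1],[[0,0,0],[0,0,0.02],1],[[0,0,0],[0,0,0],1],[[0,0,0],[0,0,0],1],[[0,0,0],[0,0,0],1]]'
python3 plan.py .507,.3458,.042,-3.043
```

```text
[0.50558922 0.34466037]
clock: 23.05
eef_pos: [0.5084, 0.3464, 0.0529]
tool_rot: [-0.049, 0.999, 0.001, 0.001]
ft_force: [-0.1, 0.3, 0.3]
grip_width: 0.0348
grasp_force: 60.2
t 23.05 p [0.5084 0.3464 0.0529] phi -3.0433 zax [ 0.002  0.001 -1.   ] F [-0.1  0.3  0.3] w 0.0348 g 60.2 q [0.6  0.59 0.05 1.03 0.   0.5 ]
turn z -0.0001 then shift [ 0.0048 -0.0016  0.0363] rows>= 0.3
```

```bash
python3 -m inch '[[[0,0,0],[0.004,-0.001,0.008],1],[[0,0,0],[0,0,0.008],1],[[0,0,0],[0,0,0.006],1],[[0,0,0],[0,0,0],1],[[0,0,0],[0,0,0],1],[[0,0,0],[0,0,0],1]]'
python3 -m inch '[[[0,0,0],[0,0,0.006],1],[[0,0,0],[0,0,0],1],[[0,0,0],[0,0,0],1]]'
python3 -m inch '[[[0,0,0],[0,0,0.004],1],[[0,0,0],[0,0,0],1],[[0,0,0],[0,0,0],1]]'
```

```text
clock: 23.55
eef_pos: [0.5064, 0.3461, 0.045]
tool_rot: [-0.05, 0.999, 0.0, 0.0]
ft_force: [0.5, 0.0, -1.1]
grip_width: 0.0346
grasp_force: 60.2
clock: 23.8
eef_pos: [0.5064, 0.346, 0.0432]
tool_rot: [-0.049, 0.999, -0.0, -0.0]
ft_force: [1.2, -0.7, -0.3]
grip_width: 0.0346
grasp_force: 60.2
clock: 24.05
eef_pos: [0.5064, 0.3461, 0.0428]
tool_rot: [-0.049, 0.999, 0.0, 0.0]
ft_force: [-1.8, -1.0, 5.2]
grip_width: 0.0347
grasp_force: 60.7
```

```bash
python3 -m inch '[[[0,0,0],[0,0,0],0.15],[[0,0,0],[0,0,0],0],[[0,0,0],[0,0,0],-0.2],[[0,0,0],[0,0,0],-0.2],[[0,0,0],[0,0,-0.02],-0.3],[[0,0,0],[0,0,-0.06],-0.3],[[0,0,0],[0,0,-0.1],-0.3],[[0,0,0],[0,0,-0.1],-0.3],[[0,0,0],[0,0,-0.1],-0.3],[[0,0,0],[0,0,0],-0.3]]'
python3 -m inch '[[[0,0,0],[0.13,0,0],-0.3],[[0,0,0],[0.13,0,0],-0.3],[[0,0,0],[0.13,0,0],-0.3],[[0,0,0],[0.13,0,0],-0.3],[[0,0,0],[0.13,0,0],-0.3],[[0,0,0],[0,0,0],-0.3],[[0,0,0],[0,0,0],-0.3]]'
python3 - <<'E'
from workcell import vision; import cv2
c=vision.camera("top");cv2.imwrite("pics/t9.png",cv2.resize(c["img"][110:280,80:485,::-1],None,fx=1.97,fy=1.97,interpolation=cv2.INTER_CUBIC))
c=vision.camera("scene");cv2.imwrite("pics/s9.png",cv2.resize(c["img"][120:330,160:470,::-1],None,fx=2.5,fy=2.5,interpolation=cv2.INTER_CUBIC))
E
```

```text
clock: 24.88
eef_pos: [0.5099, 0.3483, 0.1638]
tool_rot: [-0.049, 0.999, 0.003, 0.005]
ft_force: [0.4, 1.2, 1.5]
grip_width: 0.0553
grasp_force: 0.0
clock: 25.47
eef_pos: [0.3106, 0.3264, 0.1564]
tool_rot: [-0.051, 0.999, -0.0, 0.0]
ft_force: [0.3, 1.1, 0.6]
grip_width: 0.0557
grasp_force: 0.0
```

View pics/t9.png

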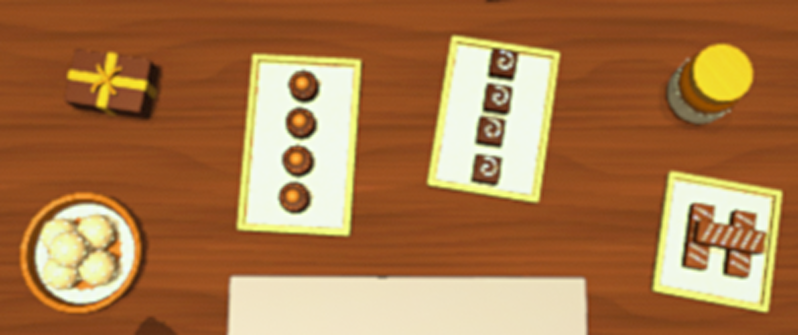

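View pics/s9.png

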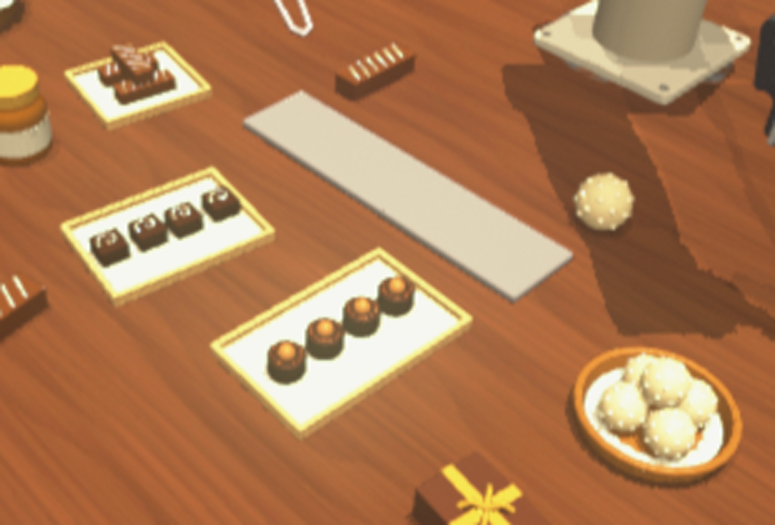

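```bash
python3 - <<'E'
from workcell import vision; import cv2,pickle
c=vision.camera("top");pickle.dump(c,open("t9.pkl","wb"))
a=cv2.resize(c["img"][190:270,405:480,::-1],None,fx=7,fy=7,interpolation=cv2.INTER_CUBIC)[:560]
b=cv2.resize(c["img"][125:215,290:370,::-1],None,fx=6,fy=6,interpolation=cv2.INTER_CUBIC)
import numpy as np
o=np.zeros((560,525+240,3),np.uint8);o[:,:525]=a;o[:540,525:]=b[:,120:360];cv2.imwrite("pics/z.png",o)
E
```

```text
(no output)
```

View pics/z.png

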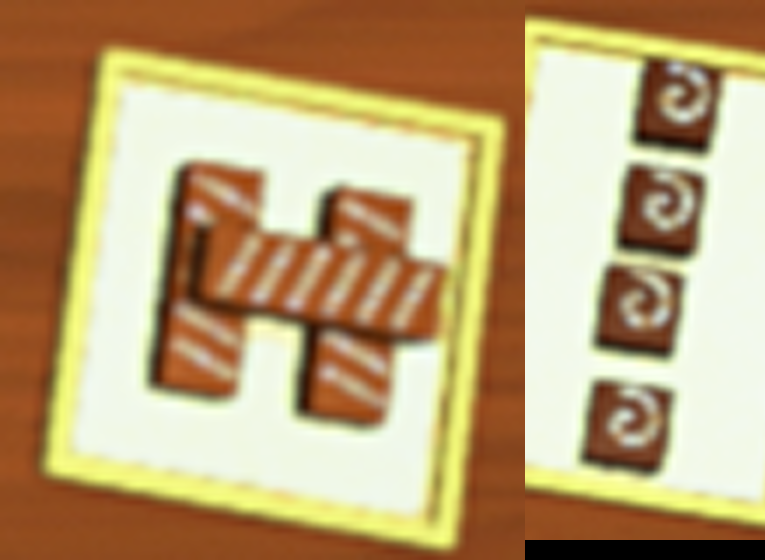

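```bash
python3 - <<'E'
from h import *; import pickle
c=pickle.load(open("t9.pkl","rb"))
B=lambda x,y,z:back(c,405+(x+.5)/7-.5,190+(y+.5)/7-.5,z)
lo=(B(213,280,.023)+B(361,307,.023))/2; hi=B(322,281,.041); d=hi-lo; a=-.19
print("bar offset tray frame",d@[np.cos(a),np.sin(a)],d@[-np.sin(a),np.cos(a)])
Q=lambda x,y:back(c,290+20+(x-525+.5)/6-.5,125+(y+.5)/6-.5,.025)
s=[Q(*p) for p in [(685,95),(668,207),(645,303),(635,418)]]
o=(s[0]+s[1]+s[3])/3-np.array([np.cos(-.16),np.sin(-.16)])*.0067; d=s[2]-o
a=-.16;print("sq in tray",d@[np.cos(a),np.sin(a)],d@[-np.sin(a),np.cos(a)])
E
```

```text
bar offset tray frame 0.002270473952033609 -0.0034109530722818263
sq in tray -0.017490014719098557 0.0028040385740642107
```

All four are within tolerance, so I'm handing the job in.

```bash
python3 -c "
from workcell import workorder; print(workorder.job_done())"
```

```text
the job is handed in; nothing more can be done
None
```

I placed all four chocolates and handed the job in after about 25 s of the 104 s allowed. From the last pictures, the square sits about 3 mm and the bar about 4 mm from their ideal spots. The round one and the truffle look right by eye. The verdict was not shown.

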